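Free the lid pawl and close the contact grill

ROBOT

A 6-joint arm with a two-finger parallel gripper is mounted at the origin on the work surface. World frame = base frame: x ahead of the robot, y to its left, z up, the work surface at z = 0. Lengths are in m, angles in rad, forces in N, time in s.
With the tool pointing down it reaches from about 0.375 to 0.975 m from the base axis. Payload 3.8 kg.
Tool frame: the origin (TCP) lies on the centre line of the jaws, within the pads' length; the fingertips stand 14 mm ahead of it and the grasp point (between the pads) lies 5 mm behind it; z points along the fingers, y is the line along which they close (so a half turn about z gives the same grasp; the last joint's range is limited). The gripper opens to 85 mm and grips with 20 to 120 N. Pads are 22 mm wide; open, the fingers measure 114 mm over their backs; the gripper's body (76 mm by 85 mm) begins 54 mm behind the grasp point. The pads swing forward as they close: fully open they stand 13 mm farther back than shut.
Start: joints at [1.164, 0.264, 1.604, -0, 1.274, -0.037], TCP at [0.244, 0.629, 0.245] pointing down, gripper open.
Joint ranges: [-2.63, 2.63], [-0.94, 2.18], [0.31, 2.57], [-1.31, 4.45], [0, 2.66], [-2.55, 2.55]. Speed limits (rad/s): [2.57, 2.57, 3.14, 3.14, 3.14, 3.14].

INTERFACE

Orientations are given as a rotation vector (axis times angle).
In Python, from workcell import bot, eyes, spot_in gives the robot as it stands.
- The arm moves only by the tool carry_out, never from a script. Its argument "series" is text: rows parted by semicolons, each of 4 numbers parted by spaces: the shift along the world's x, y, z in m, then the turn about the world's z in degrees. In form: tx ty tz roll; .... A call has 1 to 20 rows; each row shifts and turns the commanded pose from where the row before left it; what a row does not reach is not made up. A row lasts 1/8 s, in which the tool goes at most 62.5 mm and 10.7 degrees, less where a joint would pass 70% of its speed; a pose out of reach is approached as far as the arm can. A call is refused whole if a number of a shift passes 0.0625 or a number of a turn 10.7, either way. A call with a gripper value outside its range is refused whole. "jaw" is the gripper command: -1 is shut, 1 is fully open, values between are in proportion, set as the call begins (left out, the last holds). The fingers move at their own pace and stop on an object; "grip_force" is the grip in N (left out, the last holds). Time passes only in rows, so rows that do not move let the fingers close. It gives the time, the measured TCP pose, the force, the opening and the grip force at its end, in the units of the state.
- bot.read_state(): the state, without advancing time (a new reading comes with each control period).
- eyes.read_camera(name): name is "side" or "top"; returns (picture, depth): 480x640x3 uint8, blue, green, red; 480x640 float32, m along the optical axis (not along the pixel's ray), 0 where there is no reading.
- eyes.get_calibration(name): a dict with "K" (3x3 intrinsics, pixels), "distortion" ([k1, k2, p1, p2, k3] as OpenCV has them; the pictures are not rectified), "position" and "rotation" of the camera in the world. Camera axes: x right, y down, z forward; pixel columns grow to the right and rows downward; lengths in m; the calibration is good to about 2 mm. A picture is of the moment at which its call begins. get_calibration takes no time and is no camera call.
- bot.finish_job(): hands the job in; it is judged then, once.
Trained networks look in the newest picture that a camera, given by its name, has taken for a name from the list of things; names that differ only in an ending like _2 or _b are one class to them, and where a whole thing is asked for, a point or a joint stands for the part that bears it (a point fixed in the world has none). Each returns a list of dicts, best first, with "score" (0 to 1); they miss things now and then, are a little off and sometimes report something else, mostly with a low value. They report only what shows in the picture. A call takes as long as a camera call.
- spot_in(camera, target): "rect" ([centre column, centre row, width, height] in pixels, round what is visible of it).
The state is a dict: "time": time; "q": joint angles; "joint_vel": joint speeds; "joint_torque": joint torques, N m; "tool_pos": TCP position; "tcp_rot": TCP orientation; "wrist_force": force on the tool from outside, world axes, zero at the start; "torque": the same for the moment, N m; "width": opening from 0.0 (shut) to 1.0 (fully open); "grip_force": force on a finger pad.
Only numpy, scipy, OpenCV 4.12 (cv2) and the standard library are available. Lean on these libraries where they do the work, as an engineer would, in place of code of your own. Each camera call takes 0.05 s, during which the arm holds its last target. There are 200 camera calls.

TASK

The contact grill on the counter is cold and is to be shut for the night; its lid stands open on a ratchet. Press the pawl's red thumb tab down until it snaps over and the pawl stays clear of the toothed quadrant, then push the lid down by its black front handle, without slamming it, until it is fully closed, and leave the pawl free. Work with the fingers only, lift nothing (not even the lid), and leave the other things on the counter where they are.

Things in the scene. Friction and masses are not known exactly. Their poses are not given: they have to be found in the camera images.
- grill: Cold stainless contact (panini) grill, fixed to the counter, placed and turned differently each time. Base 260 mm wide (y), from 160 mm in front of the origin to 200 mm behind it (x), 90 mm high, with a ribbed black plate on top. Origin on the counter, on its middle line. x points to the rear (hinge side), -x to the front (handle), -y to the side with the toothed quadrant and brass pawl; z up.
- lid (a joint): Lid angle (rad): 0 closed, larger is more open; starts between 0.38 and 0.62, can open to 0.80. The lid is spring-balanced and stiff: it stays where it is left and takes 2 to 6 N at the handle to push down. With the pawl in the teeth it goes down one tooth (0.13 rad) at most and stops; it must not be forced. Lid shell 200 by 230 mm, 60 mm thick, its front face 45 mm behind the handle's centreline.
- lid_hinge (a point): Middle of the lid's hinge axis, fixed in the grill, 85 mm behind the grill's origin (+x) and 140 mm above the counter. The axis runs along the grill's y.
- lid_handle (a point): Centre of the lid's front handle, a black round bar 28 mm thick and 210 mm long, parallel to the hinge axis, 285 mm from it. It moves on an arc about the hinge; closed, this point lies 150 mm above the counter and 200 mm in front of the grill's origin. The two steel side tubes that carry it run back to the hinge 126 mm either side of the middle.
- pawl (a joint): Angle of the brass pawl (rad): 0 nose fully in the teeth, 0.44 fully free (stop). An over-centre spring drives it into the teeth below 0.25 and to the free stop above 0.25, where it then stays. It starts in the teeth, between 0 and 0.18 as it finds a tooth. Nose clear of all teeth above 0.18.
- pawl_tab (a point): Middle of the upper face of the pawl's red thumb tab, a ribbed plate 34 mm (grill x) by 50 mm (grill y), 7 mm thick, 163 mm to the -y side of the grill's middle, 35 mm behind the hinge, 205 to 220 mm above the counter. Pressed straight down it turns the pawl free: 32 mm in all from fully in the teeth, snapping over centre after 18 mm; about 4 N at first, then less. Nothing stands above it.
- mug: Brown ceramic mug with a handle, 82 mm across, 95 mm high, standing in front of the grill's handle; bystander. Origin: centre of its underside.
- red_can: Dark red drink can, 66 mm across, 122 mm high, standing beside the pawl's side of the grill; bystander. Origin: centre of its underside.
- orange_can: Orange drink can, 66 mm across, 122 mm high, standing behind the grill; bystander. Origin: centre of its underside.
- sauce: Yellowish sauce bottle with a red cap, 62 mm across, 160 mm high; bystander. Origin: centre of its underside.
- lunch_box: Black lidded food box, 210 by 150 mm, 66 mm high; bystander. Origin: centre of its underside.
- tongs: Tongs with teal handles, about 200 mm long, lying on the black food box; bystander. Origin: middle of their length, on the underside.
- spatula: Spatula lying on the counter; bystander. Origin: on its underside.

How it is judged:
On the way, in this order (a step that is already met when the one before it is completed fails the run):
1. the pawl is pressed over centre and stays clear of the teeth, the lid still standing open (value of joint pawl above 0.34 rad and value of joint lid above 0.22 rad), for 0.1 s.
2. the lid is pushed down until closed (value of joint lid below 0.03 rad), for 0.2 s.
At the end, for the whole second after the job is handed in: The lid rests fully closed (within 0.03 rad, about 9 mm at the handle), the pawl is still free of the teeth (above 0.34 rad) (value of joint lid below 0.03 rad and value of joint pawl above 0.34 rad); the robot touches nothing.
It fails at once if the lid is lifted, or forced down by more than a tooth, while the pawl is in the teeth (distance of lid_handle from where it was at the start of the episode above 0.06 m and value of joint pawl below 0.18 rad).
It fails at once if the lid is lifted (raised at over 0.3 rad/s, or above 0.68 rad, more than it can have stood) (value of joint lid above 0.68 rad or (velocity of joint lid above 0.3 rad/s and value of joint lid above 0.1 rad)).
It fails at once if the lid is slammed (faster than 1.5 rad/s) (velocity of joint lid below -1.5 rad/s).
It fails at once if any of the things standing about (mug, cans, sauce bottle, food box, tongs, spatula) is lifted or moved by more than 20 mm (distance of any of mug, red_can, orange_can, sauce, lunch_box, tongs, spatula from where it was at the start of the episode above 0.02 m).
It fails at once if the grill, its lid or its pawl is pushed with the arm or the gripper's body instead of the fingers (over 5 N) (contact force between the arm and grill above 5 N).
It also fails if it takes over 42 s, if anything falls off the work surface, if the arm or the gripper's body presses on something with over 40 N, if the wrist force passes 120 N, or if a joint passes its speed limit or range.

## Working session

There is one attempt and no reset: what is moved stays moved. The work goes in short steps, Python scripts to look and compute and a tool call to move; the robot and the scene stay as the last step left them, time stands still between calls to the robot, and variables do not carry over. Pictures are saved under pics/ and viewed, at most 10 in all, crops included, and the job is handed in when it is done.

Besides the shell and the picture viewer there is one more tool, called after "Call:" by a JSON object that holds its "op" and its "data", one argument or row to a line. carry_out: Moves the arm, as the interface text tells. Its arguments: {"type":"object","properties":{"series":{"type":"string"},"jaw":{"type":"number"},"grip_force":{"type":"number"}},"required":["series"]}

```bash
mkdir -p pics; cat > h.py <<'E'
import numpy as np, cv2
from workcell import bot, eyes, spot_in
def world(cam,uv,d):
    c=eyes.get_calibration(cam);K=np.array(c["K"]);D=np.array(c["distortion"])
    n=cv2.undistortPoints(np.array(uv,float).reshape(-1,1,2),K,D).reshape(-1,2)
    d=np.asarray(d,float).reshape(-1,1)
    return (np.hstack([n,np.ones((len(n),1))])*d)@np.array(c["rotation"]).T+np.array(c["position"])
E
python3 - <<'E'
from h import *
np.set_printoptions(precision=3,suppress=True)
for cam in("top","side"):
    im,d=eyes.read_camera(cam);cv2.imwrite(f"pics/{cam}0.png",im);np.save(f"{cam}.npy",d)
    c=eyes.get_calibration(cam);print(cam,c["position"],c["rotation"])
    for t in("pawl_tab","lid_handle","mug","red_can","orange_can"):
        for r in spot_in(cam,t)[:2]:
            u,v,w,h=r["rect"];z=d[int(min(max(v,0),479)),int(min(max(u,0),639))];print(t,r["score"],r["rect"],world(cam,[u,v],z))
print(bot.read_state())
E
```

```text
top [0.37  0.028 1.316] [-2.128  2.149 -0.175]
pawl_tab 0.85 [220.1, 233.8, 38.1, 35.3] [0.661 0.319 1.607]
lid_handle 0.92 [305.1, 260.8, 181.5, 148.0] [ 0.32  -0.022  1.266]
mug 0.78 [418.9, 246.8, 41.9, 34.9] [-0.467 -0.809  0.479]
red_can 0.9 [253.4, 196.4, 25.6, 30.7] [ 0.238 -0.104  1.184]
red_can 0.62 [418.6, 248.0, 48.1, 38.2] [-0.455 -0.797  0.491]
orange_can 0.72 [201.0, 295.6, 34.0, 30.7] [1.068 0.726 2.014]
side [ 0.44  -0.942  1.365] [-2.476  0.153 -0.07 ]
pawl_tab 0.7 [314.4, 154.7, 31.0, 17.2] [ 0.339 -1.042  1.265]
pawl_tab 0.35 [327.7, 145.3, 69.0, 50.3] [ 0.221 -1.161  1.146]
lid_handle 0.66 [300.1, 208.1, 127.1, 99.4] [ 0.476 -0.905  1.402]
lid_handle 0.5 [314.4, 155.4, 26.6, 19.5] [ 0.352 -1.029  1.278]
mug 0.71 [330.9, 332.8, 29.1, 50.1] [ 0.321 -1.06   1.247]
red_can 0.81 [358.2, 196.0, 24.7, 36.2] [ 0.038 -1.344  0.963]
orange_can 0.92 [265.9, 168.1, 18.1, 24.5] [ 0.729 -0.652  1.655]
{'time': 0.6, 'q': array([ 1.164,  0.264,  1.604, -0.   ,  1.274, -0.037]), 'joint_vel': array([ 0.003, -0.   , -0.002,  0.002,  0.001,  0.   ]), 'joint_torque': array([  0.001, -51.464, -36.746,   0.   ,   0.001,   0.   ]), 'tool_pos': array([0.244, 0.629, 0.245]), 'tcp_rot': array([0.578, 3.088, 0.   ]), 'wrist_force': array([-0.53 , -0.276, -0.472]), 'torque': array([-0.034,  0.048,  0.016]), 'grip_force': 0.0, 'width': 0.9962248221981781}
```

```bash
sed -i 's/np.array(c\["rotation"\]).T/cv2.Rodrigues(np.array(c["rotation"]))[0].T/' h.py
python3 - <<'E'
from h import *
np.set_printoptions(precision=3,suppress=True)
D={c:np.load(c+".npy") for c in("top","side")}
for cam,n,u,v in [("top","tab",220,234),("top","mug",419,247),("top","rcan",253,196),("top","ocan",201,296),("side","tab",314,155),("side","mug",331,325),("side","rcan",358,190),("side","ocan",266,168)]:
    print(cam,n,world(cam,[u,v],D[cam][v,u]))
for c in("top","side"):
    im=cv2.imread(f"pics/{c}0.png");x0,y0=(160,130) if c=="top" else (170,100)
    cv2.imwrite(f"pics/{c}1.png",cv2.resize(im[y0:y0+260,x0:x0+340],(785,600)))
E
```

```text
top tab [[0.616 0.3   0.005]]
top mug [[ 0.573 -0.268  0.003]]
top rcan [[0.696 0.192 0.119]]
top ocan [[0.434 0.322 0.118]]
side tab [[0.579 0.24  0.221]]
side mug [[ 0.573 -0.212  0.012]]
side rcan [[0.707 0.177 0.12 ]]
side ocan [[0.435 0.305 0.119]]
```

View pics/top1.png

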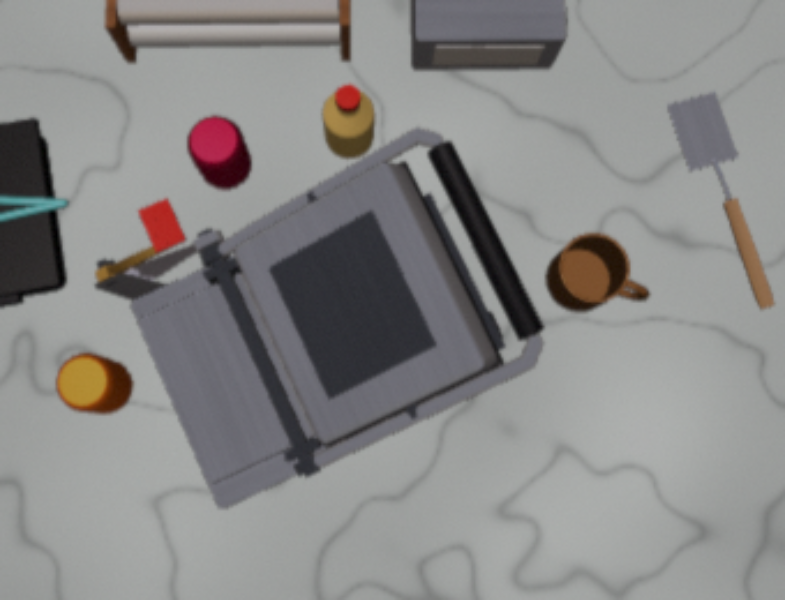

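View pics/side1.png

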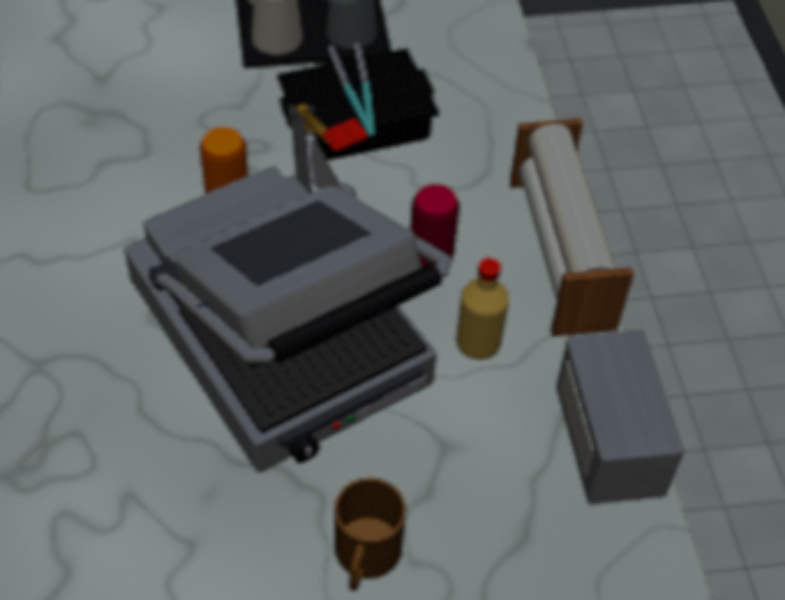

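```bash
python3 - <<'E'
from h import *
np.set_printoptions(precision=3,suppress=True)
D={c:np.load(c+".npy") for c in("top","side")}
for cam,(u0,u1,v0,v1) in {"top":(215,245,212,245),"side":(305,335,145,170)}.items():
    im=cv2.imread(f"pics/{cam}0.png").astype(int)[v0:v1,u0:u1]
    m=(im[...,2]>150)&(im[...,1]<70)&(im[...,0]<70);vs,us=np.nonzero(m)
    P=world(cam,np.c_[us+u0,vs+v0],D[cam][vs+v0,us+u0]);P=P[(P[:,2]>.15)&(P[:,2]<.25)]
    print(cam,"tab",len(P),P.mean(0),np.median(P,0),P.min(0),P.max(0))
for cam,a,b in(("top",(351,194),(390.4,273.8)),("side",(291.3,250.7),(358.4,219.1))):
    for s in np.linspace(.1,.9,6):
        p=np.array(a)*(1-s)+np.array(b)*s;i=p.round().astype(int);print(cam,s,world(cam,p,D[cam][i[1],i[0]]))
# lid top plate edges / base rear in top view
for n,u,v in(("basecornL",216,263),("basecornR",256,346)): print(n,world("top",[u,v],D["top"][v,u]))
E
```

```text
top tab 253 [0.593 0.234 0.214] [0.593 0.234 0.214] [0.566 0.211 0.208] [0.619 0.256 0.22 ]Traceback (most recent call last):
  File "<stdin>", line 7, in <module>
  File "h.py", line 5, in world
    n=cv2.undistortPoints(np.array(uv,float).reshape(-1,1,2),K,D).reshape(-1,2)
      ~~~~~~~~~~~~~~~~~~~^^^^^^^^^^^^^^^^^^^^^^^^^^^^^^^^^^^^^^^^
cv2.error: OpenCV(4.12.0) /io/opencv/modules/calib3d/src/undistort.dispatch.cpp:347: error: (-215:Assertion failed) CV_IS_MAT(_src) && CV_IS_MAT(_dst) && (_src->rows == 1 || _src->cols == 1) && (_dst->rows == 1 || _dst->cols == 1) && _src->cols + _src->rows - 1 == _dst->rows + _dst->cols - 1 && (CV_MAT_TYPE(_src->type) == CV_32FC2 || CV_MAT_TYPE(_src->type) == CV_64FC2) && (CV_MAT_TYPE(_dst->type) == CV_32FC2 || CV_MAT_TYPE(_dst->type) == CV_64FC2) in function 'cvUndistortPointsInternal'
```

```bash
python3 - <<'E'
from h import *
np.set_printoptions(precision=3,suppress=True)
D={c:np.load(c+".npy") for c in("top","side")}
for cam,(u0,u1,v0,v1) in {"top":(215,245,212,245),"side":(305,335,145,170)}.items():
    im=cv2.imread(f"pics/{cam}0.png").astype(int)[v0:v1,u0:u1]
    m=(im[...,2]>110)&(im[...,2]>3*im[...,1])&(im[...,2]>3*im[...,0]);vs,us=np.nonzero(m)
    P=world(cam,np.c_[us+u0,vs+v0],D[cam][vs+v0,us+u0]);P=P[(P[:,2]>.15)&(P[:,2]<.25)]
    print(cam,"tab",len(P),P.mean(0),P.min(0),P.max(0))
    if cam=="top": print(cv2.minAreaRect(P[:,:2].astype(np.float32)))
for cam,a,b in(("top",(351,194),(390.4,273.8)),("side",(291.3,250.7),(358.4,219.1))):
    for s in np.linspace(.1,.9,6):
        p=np.array(a)*(1-s)+np.array(b)*s;i=p.round().astype(int);print(cam,s,world(cam,p,D[cam][i[1],i[0]]))
for n,u,v in(("basecornL",219,263),("basecornR",257,343)): print(n,world("top",[u,v],D["top"][v,u]))
E
```

```text
top tab 235 [0.592 0.234 0.214] [0.566 0.211 0.208] [0.618 0.256 0.22 ]
((0.5923081636428833, 0.23358139395713806), (0.048264626413583755, 0.02973165176808834), 24.15614128112793)
side tab 123 [0.594 0.233 0.215] [0.569 0.214 0.206] [0.617 0.257 0.224]
top 0.1 [[ 0.636 -0.063  0.28 ]]
top 0.26 [[ 0.605 -0.077  0.281]]
top 0.42000000000000004 [[ 0.575 -0.09   0.283]]
top 0.58 [[ 0.546 -0.104  0.281]]
top 0.74 [[ 0.517 -0.117  0.282]]
top 0.9 [[ 0.489 -0.131  0.278]]
side 0.1 [[ 0.496 -0.134  0.277]]
side 0.26 [[ 0.524 -0.121  0.275]]
side 0.42000000000000004 [[ 0.552 -0.11   0.278]]
side 0.58 [[ 0.58  -0.1    0.281]]
side 0.74 [[ 0.61  -0.083  0.276]]
side 0.9 [[ 0.639 -0.07   0.276]]
basecornL [[0.522 0.283 0.09 ]]
basecornR [[0.313 0.181 0.089]]
```

Call:
{"op": "carry_out", "data": {
  "series": "0 0 0.04 -4; 0.035 -0.0395 0.035 -5; 0.035 -0.0395 0 -5; 0.035 -0.0395 0 -5; 0.035 -0.0395 0 -5; 0.035 -0.0395 0 -5; 0.035 -0.0395 0 -5; 0.035 -0.0395 0 -5; 0.035 -0.0395 0 -5; 0.035 -0.0395 0 0; 0.033 -0.0395 0 0; 0 0 0 0",
  "jaw": -1
}}

```text
time: 2.1
tool_pos: [0.5935, 0.2318, 0.3195]
tcp_rot: [1.698, 2.642, -0.001]
wrist_force: [-0.2, 0.2, 0.8]
width: 0.005
grip_force: 0.0
```

```bash
python3 - <<'E'
from h import *
np.set_printoptions(precision=3,suppress=True)
d=np.load("top.npy");v,u=np.mgrid[150:400:1,170:420:1];v=v.ravel();u=u.ravel()
P=world("top",np.c_[u,v],d[v,u])
g=P[:,:2]-[.459,.1337];xg=g@[-.42,.908];yg=g@[-.908,-.42]
m=(np.abs(xg-.035)<.08)&(np.abs(yg+.163)<.08)
for x in np.arange(-.05,.12,.015):
    print(round(x,3),[round(P[m&(abs(xg-x)<.008)&(abs(yg-y)<.008)][:,2].max(initial=0),3) for y in np.arange(-.235,-.09,.015)])
s=bot.read_state();print(s["tool_pos"],s["tcp_rot"],s["width"],s["wrist_force"])
m=(abs(yg)<.08)
for x in np.arange(-.3,-.1,.015):print(round(x,3),np.round(P[m&(abs(xg-x)<.008)][:,2].max(initial=0),3))
E
```

```text
-0.05 [np.float64(0.124), np.float64(0.121), np.float64(0.0), np.float64(0.003), np.float64(0.001), np.float64(0.0), np.float64(0.0), np.float64(0.182), np.float64(0.21), np.float64(0.214)]
-0.035 [np.float64(0.126), np.float64(0.121), np.float64(0.004), np.float64(0.007), np.float64(0.004), np.float64(0.0), np.float64(0.0), np.float64(0.181), np.float64(0.211), np.float64(0.213)]
-0.02 [np.float64(0.123), np.float64(0.005), np.float64(0.005), np.float64(0.004), np.float64(0.003), np.float64(0.0), np.float64(0.154), np.float64(0.172), np.float64(0.204), np.float64(0.208)]
-0.005 [np.float64(0.004), np.float64(0.005), np.float64(0.003), np.float64(0.005), np.float64(0.0), np.float64(0.154), np.float64(0.159), np.float64(0.16), np.float64(0.158), np.float64(0.153)]
0.01 [np.float64(0.004), np.float64(0.004), np.float64(0.005), np.float64(0.008), np.float64(0.0), np.float64(0.15), np.float64(0.158), np.float64(0.158), np.float64(0.158), np.float64(0.154)]
0.025 [np.float64(0.005), np.float64(0.005), np.float64(0.005), np.float64(0.218), np.float64(0.219), np.float64(0.219), np.float64(0
[... 769 characters left out ...]
7), np.float64(0.188), np.float64(0.094), np.float64(0.13)]
0.1 [np.float64(0.004), np.float64(0.004), np.float64(0.005), np.float64(0.0), np.float64(0.0), np.float64(0.205), np.float64(0.213), np.float64(0.211), np.float64(0.095), np.float64(0.132)]
0.115 [np.float64(0.002), np.float64(0.005), np.float64(0.005), np.float64(0.0), np.float64(0.0), np.float64(0.204), np.float64(0.213), np.float64(0.208), np.float64(0.092), np.float64(0.126)]
[0.593 0.232 0.32 ] [ 1.698  2.642 -0.001] 0.004680511852823768 [-0.24   0.151  0.791]
-0.3 0.0
-0.285 0.006
-0.27 0.28
-0.255 0.286
-0.24 0.284
-0.225 0.238
-0.21 0.271
-0.195 0.283
-0.18 0.281
-0.165 0.276
-0.15 0.27
-0.135 0.265
-0.12 0.257
-0.105 0.251
```

Call:
{"op": "carry_out", "data": {
  "series": "0 0.002 -0.03 0; 0 0 -0.03 0; 0 0 -0.02 0; 0 0 -0.005 0; 0 0 -0.005 0; 0 0 0 0"
}}

```text
time: 2.85
tool_pos: [0.592, 0.2372, 0.2308]
tcp_rot: [1.692, 2.646, 0.002]
wrist_force: [-0.8, 0.2, 0.3]
width: -0.001
grip_force: 0.0
```

Call:
{"op": "carry_out", "data": {
  "series": "0 -0.001 -0.005 0; 0 0 -0.005 0; 0 0 -0.005 0; 0 0 0 0"
}}

```text
time: 3.35
tool_pos: [0.5906, 0.2356, 0.2135]
tcp_rot: [-1.692, -2.645, 0.003]
wrist_force: [0.0, 0.2, 0.0]
width: -0.001
grip_force: 0.0
```

Call:
{"op": "carry_out", "data": {
  "series": "0 0 -0.004 0; 0 0 -0.004 0; 0 0 0 0"
}}

```text
time: 3.72
tool_pos: [0.5916, 0.2359, 0.2072]
tcp_rot: [1.692, 2.647, 0.0]
wrist_force: [-0.1, -0.5, 1.5]
width: -0.0
grip_force: 0.6
```

```bash
python3 - <<'E'
from h import *
im,d=eyes.read_camera("side");cv2.imwrite("pics/s2.png",cv2.resize(im[80:220,230:410],(770,600)));np.save("side2.npy",d)
E
```

```text
(no output)
```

View pics/s2.png

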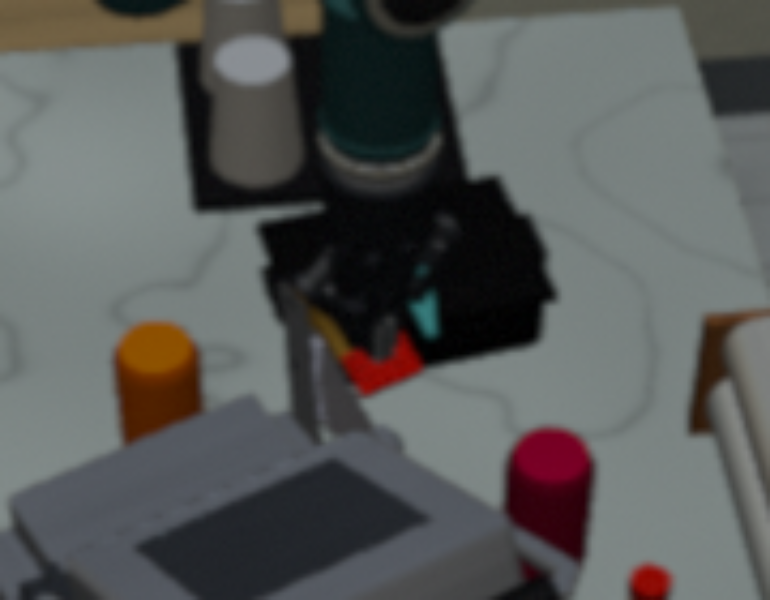

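The closed finger stands on the middle of the red tab (crop ~385,350), and the tab has already gone down. I'll press further.

Call:
{"op": "carry_out", "data": {
  "series": "0 0 -0.004 0; 0 0 -0.003 0; 0 0 0 0"
}}

```text
time: 4.15
tool_pos: [0.5919, 0.2362, 0.2059]
tcp_rot: [1.691, 2.646, 0.004]
wrist_force: [-10.6, -2.8, 25.1]
width: 0.002
grip_force: 11.0
```

```bash
python3 - <<'E'
from h import *
np.set_printoptions(precision=3,suppress=True)
for cam,(u0,u1,v0,v1) in {"side":(300,340,145,180)}.items():
    im,d=eyes.read_camera(cam);im=im.astype(int)[v0:v1,u0:u1]
    m=(im[...,2]>110)&(im[...,2]>3*im[...,1])&(im[...,2]>3*im[...,0]);vs,us=np.nonzero(m)
    P=world(cam,np.c_[us+u0,vs+v0],d[vs+v0,us+u0]);P=P[(P[:,2]>.12)&(P[:,2]<.25)]
    print(len(P),P.mean(0),P.min(0),P.max(0))
E
```

```text
107 [0.592 0.23  0.186] [0.567 0.212 0.176] [0.618 0.252 0.199]
```

Call:
{"op": "carry_out", "data": {
  "series": "0 0 0.01 0; 0 0 0.04 0; 0 0 0.05 0; 0 0 0.04 0; -0.003 -0.04 0 0; -0.003 -0.05 0 0; -0.004 -0.05 0 0; -0.004 -0.05 0 0; -0.004 -0.05 0 0; -0.004 -0.05 0 0; -0.004 -0.04 0 0; 0 -0.006 0 0; 0 0 0 0"
}}

```text
time: 5.82
tool_pos: [0.5655, -0.1, 0.3393]
tcp_rot: [-1.693, -2.645, -0.001]
wrist_force: [-0.2, 0.4, -0.1]
width: -0.001
grip_force: 0.0
```

```bash
python3 - <<'E'
from h import *
np.set_printoptions(precision=3,suppress=True)
im,d=eyes.read_camera("side");cv2.imwrite("pics/s3.png",cv2.resize(im[100:360,170:510],(785,600)))
u0,u1,v0,v1=300,340,145,180
im=im.astype(int)[v0:v1,u0:u1]
m=(im[...,2]>110)&(im[...,2]>3*im[...,1])&(im[...,2]>3*im[...,0]);vs,us=np.nonzero(m)
P=world("side",np.c_[us+u0,vs+v0],d[vs+v0,us+u0]);P=P[(P[:,2]>.12)&(P[:,2]<.25)]
print(len(P),P.mean(0),P.min(0),P.max(0))
E
```

```text
Traceback (most recent call last):
  File "h.py", line 5, in world
    n=cv2.undistortPoints(np.array(uv,float).reshape(-1,1,2),K,D).reshape(-1,2)
      ~~~~~~~~~~~~~~~~~~~^^^^^^^^^^^^^^^^^^^^^^^^^^^^^^^^^^^^^^^^
cv2.error: OpenCV(4.12.0) /io/opencv/modules/calib3d/src/undistort.dispatch.cpp:347: error: (-215:Assertion failed) CV_IS_MAT(_src) && CV_IS_MAT(_dst) && (_src->rows == 1 || _src->cols == 1) && (_dst->rows == 1 || _dst->cols == 1) && _src->cols + _src->rows - 1 == _dst->rows + _dst->cols - 1 && (CV_MAT_TYPE(_src->type) == CV_32FC2 || CV_MAT_TYPE(_src->type) == CV_64FC2) && (CV_MAT_TYPE(_dst->type) == CV_32FC2 || CV_MAT_TYPE(_dst->type) == CV_64FC2) in function 'cvUndistortPointsInternal'
```

View pics/s3.png

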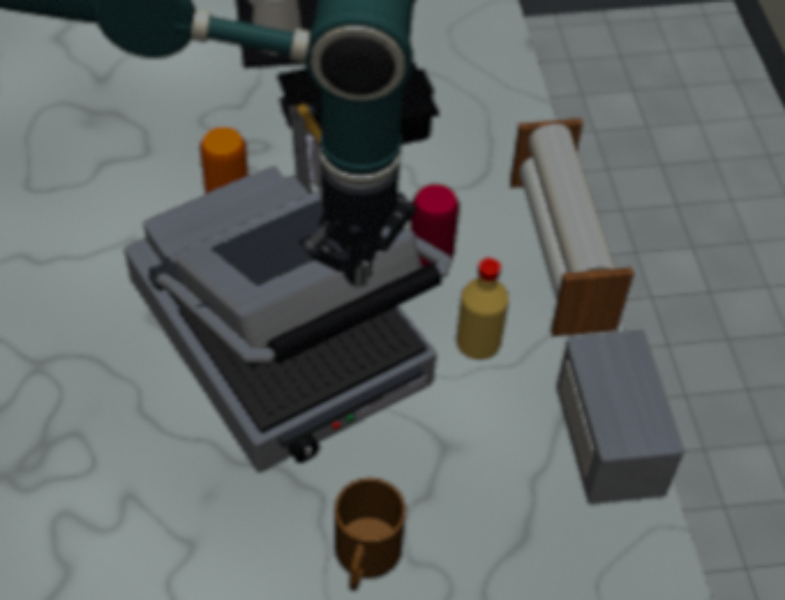

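The gripper hangs above the handle's middle (fingertip at crop ~360,275). It hides the tab here, so I'll check the tab from the top camera.

```bash
python3 - <<'E'
from h import *
np.set_printoptions(precision=3,suppress=True)
im,d=eyes.read_camera("top");u0,u1,v0,v1=210,250,205,250
im=im.astype(int)[v0:v1,u0:u1]
m=(im[...,2]>100)&(im[...,2]>3*im[...,1])&(im[...,2]>3*im[...,0]);vs,us=np.nonzero(m);print(len(vs))
if len(vs):
  P=world("top",np.c_[us+u0,vs+v0],d[vs+v0,us+u0]);P=P[(P[:,2]>.12)&(P[:,2]<.25)];print(P.mean(0))
E
```

```text
225
[0.592 0.233 0.187]
```

Call:
{"op": "carry_out", "data": {
  "series": "0 0 -0.025 0; 0 0 -0.006 0; 0 0 -0.005 0; 0 0 -0.005 0; 0 0 0 0"
}}

```text
time: 6.55
tool_pos: [0.5655, -0.1, 0.2988]
tcp_rot: [-1.692, -2.647, 0.0]
wrist_force: [-0.4, -0.3, 1.0]
width: 0.001
grip_force: 0.0
```

Call:
{"op": "carry_out", "data": {
  "series": "0.002 -0.0043 -0.01 0; 0.002 -0.004 -0.01 0; 0.0016 -0.0034 -0.01 0; 0.0015 -0.0032 -0.01 0; 0 0 0 0"
}}

```text
time: 7.18
tool_pos: [0.5721, -0.1155, 0.2574]
tcp_rot: [-1.692, -2.644, 0.001]
wrist_force: [-0.1, -0.3, 0.3]
width: -0.0
grip_force: 0.0
```

```bash
python3 - <<'E'
from h import *
im,d=eyes.read_camera("side");cv2.imwrite("pics/s4.png",cv2.resize(im[160:290,240:410],(785,600)))
E
```

```text
(no output)
```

View pics/s4.png

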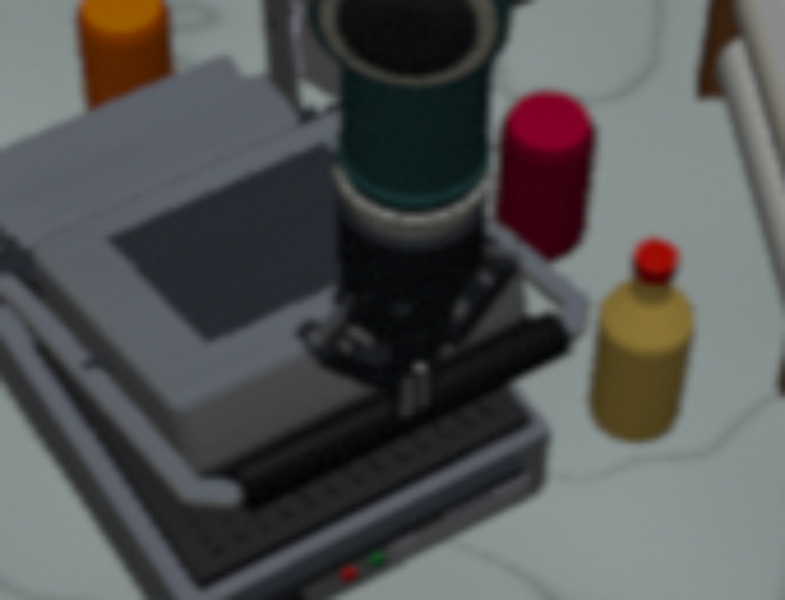

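The lid has come part-way down, but the fingertip (crop ~415,410) looks like it overlaps the bar's front. I'll measure the handle.

```bash
python3 - <<'E'
from h import *
np.set_printoptions(precision=3,suppress=True)
im,d=eyes.read_camera("side")
f=785/170
for a,b in[(260,480),(300,455),(340,435),(480,375),(520,355),(550,335)]:
    u,v=240+a/f,160+b/f
    w=range(-3,4);P=world("side",[[u,v+k] for k in w],[d[int(round(v+k)),int(round(u))] for k in w])
    print(P[np.argmax(P[:,2])],P[3])
print(bot.read_state()["tool_pos"])
E
```

```text
[ 0.489 -0.149  0.243] [ 0.489 -0.153  0.235]
[ 0.512 -0.142  0.248] [ 0.511 -0.145  0.243]
[ 0.534 -0.134  0.243] [ 0.534 -0.134  0.243]
[ 0.617 -0.096  0.247] [ 0.617 -0.098  0.237]
[ 0.642 -0.08   0.241] [ 0.641 -0.087  0.237]
[ 0.66  -0.073  0.243] [ 0.659 -0.078  0.241]
[ 0.572 -0.115  0.258]
```

Call:
{"op": "carry_out", "data": {
  "series": "0.0012 -0.0027 -0.01 0; 0.0011 -0.0024 -0.01 0; 0.0009 -0.002 -0.01 0; 0.0008 -0.0017 -0.01 0; 0.0006 -0.0013 -0.01 0; 0 0 0 0"
}}

```text
time: 8.02
tool_pos: [0.5761, -0.1243, 0.2068]
tcp_rot: [-1.691, -2.643, 0.0]
wrist_force: [0.2, -0.1, -0.8]
width: 0.001
grip_force: 0.0
```

Call:
{"op": "carry_out", "data": {
  "series": "0.0005 -0.0011 -0.01 0; 0.0003 -0.0007 -0.008 0; 0 0 -0.005 0; 0 0 0 0"
}}

```text
time: 8.52
tool_pos: [0.5776, -0.1266, 0.1849]
tcp_rot: [-1.692, -2.646, -0.0]
wrist_force: [-0.2, 0.6, 0.1]
width: 0.004
grip_force: 0.0
```

Call:
{"op": "carry_out", "data": {
  "series": "0 0 -0.004 0; 0 0 -0.003 0; 0 0 0 0"
}}

```text
time: 8.9
tool_pos: [0.578, -0.1269, 0.1785]
tcp_rot: [-1.692, -2.647, -0.0]
wrist_force: [0.5, -0.5, 1.6]
width: -0.001
grip_force: 0.4
```

Call:
{"op": "carry_out", "data": {
  "series": "0 0 -0.003 0; 0 0 -0.002 0; 0 0 0 0; 0 0 0 0"
}}

```text
time: 9.4
tool_pos: [0.5782, -0.1269, 0.1777]
tcp_rot: [1.692, 2.646, 0.0]
wrist_force: [-8.8, 0.6, 19.7]
width: -0.0
grip_force: 9.7
```

Hit the hard stop, so the lid is closed. I'll retreat upward and verify.

Call:
{"op": "carry_out", "data": {
  "series": "0 0 0.005 0; 0 0 0.02 0; 0 0 0.05 0; 0 0 0.05 0; 0 0 0.03 0; -0.05 0 0 0; -0.04 0 0 0; 0 0 0 0"
}}

```text
time: 10.4
tool_pos: [0.4862, -0.1267, 0.3297]
tcp_rot: [1.693, 2.646, 0.0]
wrist_force: [-0.0, -0.2, 0.8]
width: -0.001
grip_force: 0.0
```

```bash
python3 - <<'E'
from h import *
np.set_printoptions(precision=3,suppress=True)
im,d=eyes.read_camera("side");cv2.imwrite("pics/s5.png",cv2.resize(im[100:360,170:510],(785,600)))
im,d=eyes.read_camera("top")
v,u=[a.ravel() for a in np.mgrid[150:400,170:430]];P=world("top",np.c_[u,v],d[v,u])
g=P[:,:2]-[.459,.1337];xg=g@[-.42,.908];yg=g@[-.908,-.42]
for y in(-.09,-.07,-.05,.05,.08,.1):
    m=(abs(xg+.285)<.008)&(abs(yg-y)<.01);print("handle",y,np.percentile(P[m][:,2],[50,95]) if m.any() else None)
m=(abs(xg-.035)<.012)&(abs(yg+.165)<.015);print("tab",np.median(P[m&(P[:,2]>.1)][:,2]))
E
```

```text
handle -0.09 [0.159 0.165]
handle -0.07 [0.159 0.165]
handle -0.05 [0.16  0.165]
handle 0.05 [0.002 0.003]
handle 0.08 None
handle 0.1 [-0.001  0.003]
tab 0.1868975774919739
```

View pics/s5.png

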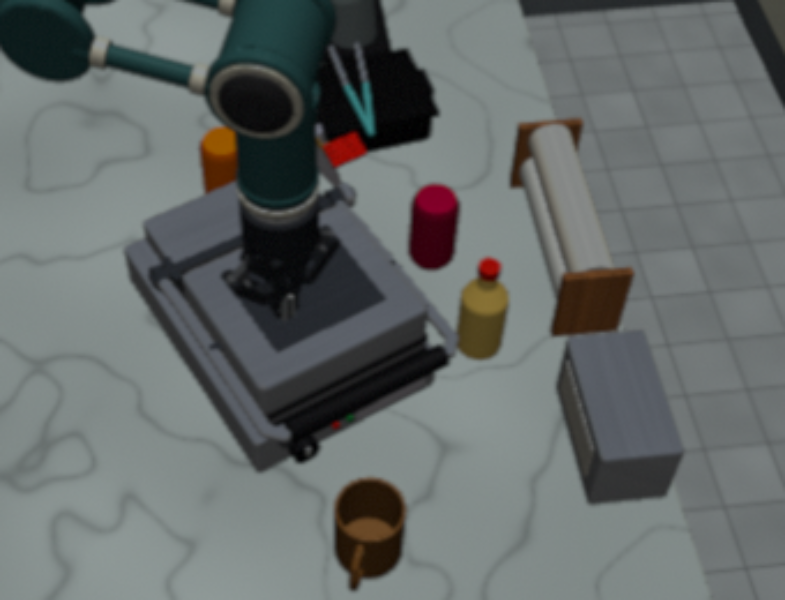

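The lid is closed (handle top at z 0.165), the tab is still down at 0.187, the arm is clear, and the bystanders are where they were.

```bash
python3 -c "
from workcell import bot
print(bot.finish_job())"
```

```text
the job is handed in; nothing more can be done
None
```

The job is handed in: the pawl is snapped free, the lid was pushed gently down to its stop and is closed, the arm is clear, and nothing else on the counter looks moved.

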